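# Close the press guard and set the valve lever to float

## Robot

A 6-joint arm with a two-finger parallel gripper is mounted at the origin on a cart in front of the work surface, level with it; the furniture and walls round the work are solid. World frame = base frame: x ahead of the robot, y to its left, z up, the work surface at z = 0. Lengths are in m, angles in degrees, forces in N, time in s.
With the tool pointing down it reaches from about 0.325 to 0.85 m from the base axis. Payload 15.5 kg.
Tool frame: the origin (TCP) lies between the finger pads; the fingertips stand ahead of it and the grasp point (between the pads) lies 8 mm behind it (tip_extent is the z of the fingertips in the tool frame, in m); z points along the fingers, y is the line along which they close (so a half turn about z gives the same grasp; the last joint's range is limited). The gripper opens to 91 mm and grips with 3 to 60 N. Pads are 32 mm wide; open, the fingers measure 118 mm over their backs; the gripper's body (76 mm by 178 mm) begins 60 mm behind the grasp point.
Start: joints at [65.289, 28.281, 77.091, -0, 74.628, -5.472], TCP at [0.206, 0.59, 0.225] pointing down, gripper open.
Joint ranges: [-166.48, 166.48], [-47.26, 123.95], [12.59, 153.08], [-70.14, 250.14], [6.76, 159.57], [-176.63, 176.63]. Speed limits (degrees/s): [108.29, 108.29, 147.25, 172.46, 172.46, 172.46].

## Interface

Orientations are given as [roll, pitch, yaw] about the fixed x, y, z axes, in that order (R = Rz(yaw) Ry(pitch) Rx(roll)).
In Python, from rig import * gives the robot as it stands. The module is installed in compiled form; this text tells all that it offers.
- The arm moves only by the tool play_rows, never from a script. Its argument "commands" is a list of rows, each a list of 5 numbers: the opening in per cent of the stroke, from 0 (shut) to 100 (fully open), then the shift along the tool's x, y, z scaled (see below), then the turn about the tool's z scaled (see below). A call has 1 to 10 rows; each row shifts and turns the commanded pose from where the row before left it, along the tool's axes as they then stand; what a row does not reach is not made up. The controller multiplies each number of a shift by 0.1 m and each number of a turn by 45 degrees. A row lasts 1/12 s, in which the tool goes at most 41.7 mm and 7.16 degrees, less where a joint would pass 70% of its speed; a pose out of reach is approached as far as the arm can. A call with a number of a shift or a turn outside -1 to 1 is refused whole. A call with a gripper value outside its range is refused whole. The fingers move at their own pace and stop on an object; "force" is the grip in N (left out, the last holds). Time passes only in rows, so rows that do not move let the fingers close. It gives the time, the measured TCP pose, the force, the opening and the grip force at its end, in the units of the state.
- sense(): the state, without advancing time (a new reading comes with each control period).
- camera(name): name is "side" or "top"; returns the picture (384x512x3 uint8, red, green, blue); there is no depth.
- camera_model(name): a dict with "K" (3x3 intrinsics, pixels), "k1" (the pictures are not rectified: a ray, as slopes to the right and down, at radius r is drawn at 1 + k1 r^2 times it, then the intrinsics apply), "rvec" (rotation vector, rad) and "tvec" (3), from world to camera coordinates, as OpenCV has them. Camera axes: x right, y down, z forward; pixel columns grow to the right and rows downward; lengths in m; the calibration is good to about 2 mm. A picture is of the moment at which its call begins. camera_model takes no time and is no camera call.
- job_done(): hands the job in; it is judged then, once.
Trained networks look in the newest picture that a camera, given by its name, has taken for a name from the list of things; names that differ only in an ending like _2 or _b are one class to them, and where a whole thing is asked for, a point or a joint stands for the part that bears it (a point fixed in the world has none). Each returns a list of dicts, best first, with "p" (0 to 1); they miss things now and then, are a little off and sometimes report something else, mostly with a low value. They report only what shows in the picture. A call takes as long as a camera call.
- regions_of(camera, label): "mask" (384x512 bool, what is visible of it) and "bbox" ([left, top, width, height] in pixels, round what is visible of it).
- pinpoint(camera, label): "xy" ([column, row] in pixels: a listed point, or the origin of a listed thing).
The state is a dict: "time": time; "joint_pos": joint angles; "joint_velocities": joint speeds; "joint_torque": joint torques, N m; "ee_pos": TCP position; "tcp_rot": TCP orientation; "contact_force": force on the tool from outside, world axes, zero at the start; "torque": the same for the moment, N m; "grip_width": opening from 0.0 (shut) to 1.0 (fully open); "gripper_force": force on a finger pad.
Only numpy, scipy, OpenCV 4.12 (cv2) and the standard library are available. Lean on these libraries where they do the work, as an engineer would, in place of code of your own. Each camera call takes 0.05 s, during which the arm holds its last target. There are 200 camera calls.

## Task

A freshly glued racket handle lies under the raised platen of the small hydraulic press. Close the press's clear front guard by pushing it down until both ends sit fully on their stops; it is sticky and binds when one end gets ahead, so work it down by its two tabs in turn. Only then push the black-knobbed valve lever away from you, past its light ordinary travel and over the stiffer detent into its float notch, and leave it there so that the platen settles onto the handle by its own weight; leave the glue jar and the red-lidded tin beside the press where they are.

Things in the scene. Friction and masses are not known exactly. Their poses are not given: they have to be found in the camera images.
- press: Grey bench press, fixed, 115 mm deep, 206 wide. Origin: centre of the base at bench level; x from its front (robot side) to its back, y to its left seen from the robot, z up. Crosshead (top 178 mm) with a dark cylinder (right, top 240 mm) and the valve (left; only its lever rises over 275 mm). A white handle, 212 mm long, is fixed across the nest, top at 52 mm.
- left_tab (a point): Centre of the upper face of the guard's left push tab. The guard: clear sash in an aluminium frame, 172 mm wide, 140 high, running vertically in two guides at the press's front; on its top edge two flat tabs, 36 mm deep (x), 30 wide, 120 mm apart, at x = -61, y = +60 (left) and -60 mm in the press frame. Tab height over the bench: 250 mm fully up, 190 mm on the stops.
- right_tab (a point): Centre of the upper face of the guard's right push tab, same as the left. An end moves under 6 to 10 N down on its tab, at up to some 30 mm/s, while the other end stays. When one tab is about 11 mm lower than the other the shoes bind: pushing harder there does not help, push the other tab.
- guard (a joint): Travel of the guard's middle, m: 0 = fully up, 0.060 = down on its stops. It stays where it is left. Starts up to 0.020 down.
- guard_rack (a joint): Tilt of the guard out of level, rad; positive = left end higher. It binds at about 0.097 either way. Starts within 0.05 of level.
- lever_knob (a point): Centre of the black ball knob (34 mm across, 39 high) on the valve lever, a 10 mm steel rod. It swings in the press's x-z plane, 108 mm from its pivot at x = 12, y = 52, z = 222 mm in the press frame; pushed away from the robot (+x) it goes to float. Knob centre in the press frame: at hold x = 1, z = 329 mm; in float x = 66, z = 316 mm.
- lever (a joint): Lever angle, rad. 0 = hold, on its stop, where it starts. 0 to 0.34: ordinary travel, about 5 N at the knob; springs back to hold when let go. Then the detent, about 11 N at the knob, crest at 0.48; beyond it the lever drops into the float notch at about 0.62 and stays. End stop 0.66.
- platen (a joint): Downward travel of the platen (steel plate 44 x 190 mm under the crosshead), m. 0 = up, held by the locked oil (rises up to 3 mm as the lever moves); let go only when the lever is in float, it then sinks by itself in about one second and rests on the handle at 0.044.
- glue_jar: White glue jar with a blue lid, 61 mm across, 73 high, standing loose left of the front of the press; origin at the centre of its foot. A bystander.
- tin: Flat round metal tin with a red lid, 53 mm across, 20 high, standing loose to the left of the glue jar, near the front edge of the bench; origin at the centre of its underside. A bystander.

How it is judged (in metres and radians):
On the way, in this order (a step that is already met when the one before it is completed fails the run):
1. the guard is fully down: both tabs within 4 mm of their height on the stops (z of each of left_tab, right_tab in the frame of press below 0.194 m), for 0.2 s.
2. the lever is in its float notch (over 0.58 rad) (value of joint lever above 0.58 rad), for 0.2 s.
At the end, for the whole second after the job is handed in: Both guard tabs are within 4 mm of their height on the stops (under 194 mm), the lever rests in its float notch (over 0.58 rad) and the platen lies at rest on the handle (down more than 38 mm) (all of step 1 and value of joint lever above 0.58 rad and value of joint platen above 0.038 m and velocity of joint platen below 0.005 m/s); the robot touches nothing.
It fails at once if the lever is over its detent (past 0.48 rad) while an end of the guard is still more than 10 mm up (value of joint lever above 0.48 rad and z of any of left_tab, right_tab in the frame of press above 0.2 m).
It fails at once if the glue jar is moved by more than 30 mm (distance of glue_jar from where it was at the start of the episode above 0.03 m).
It fails at once if the red-lidded tin is moved by more than 30 mm (distance of tin from where it was at the start of the episode above 0.03 m).
It also fails if it takes over 58 s, if anything falls off the work surface, if the arm or the gripper's body presses on something with over 40 N, if the wrist force passes 120 N, or if a joint passes its speed limit or range.

## Working session

There is one attempt and no reset: what is moved stays moved. The work goes in short steps, Python scripts to look and compute and a tool call to move; the robot and the scene stay as the last step left them, time stands still between calls to the robot, and variables do not carry over. Pictures are saved under pics/ and viewed, at most 10 in all, crops included, and the job is handed in when it is done.

Besides the shell and the picture viewer there is one more tool, called as name(argument=value, ...) on one line, values as JSON. play_rows: Moves the arm, as the interface text tells. Its arguments: {"type":"object","properties":{"commands":{"type":"array","items":{"type":"array","items":{"type":"number"}}},"force":{"type":"number"}},"required":["commands"]}

```bash
mkdir -p pics
cat > h.py <<'E'
from rig import *
import numpy as np, cv2
def cam(n):
    m=camera_model(n); K=np.array(m["K"],float); d=np.array([m["k1"],0,0,0,0.]); return K,d,np.array(m["rvec"],float),np.array(m["tvec"],float)
def proj(n,P):
    K,d,r,t=cam(n); return cv2.projectPoints(np.array(P,float).reshape(-1,1,3),r,t,K,d)[0][:,0]
def ray(n,uv):
    K,d,r,t=cam(n); u=cv2.undistortPoints(np.array([[uv]],float),K,d)[0,0]; R=cv2.Rodrigues(r)[0]
    return -R.T@t, R.T@np.array([u[0],u[1],1.])
def atz(n,uv,z):
    c,v=ray(n,uv); return c+v*(z-c[2])/v[2]
def tri(a,b):
    (c1,v1),(c2,v2)=ray("side",a),ray("top",b)
    s=np.linalg.lstsq(np.stack([v1,-v2],1),c2-c1,rcond=None)[0]
    p,q=c1+s[0]*v1,c2+s[1]*v2; return (p+q)/2,np.linalg.norm(p-q)
E
python3 - <<'E'
from h import *
s=sense();print(s)
for n in("side","top"):
    print(n,ray(n,(256,192)))
    im=camera(n);cv2.imwrite(f"pics/{n}0.png",im[:,:,::-1])
D={}
for l in("press","left_tab","right_tab","lever_knob","glue_jar","tin"):
    for n in("side","top"):
        r=pinpoint(n,l)[:2]; D[l,n]=r; print(l,n,[(np.round(q["xy"],1),round(q["p"],2)) for q in r])
    if D[l,"side"] and D[l,"top"]: print(tri(D[l,"side"][0]["xy"],D[l,"top"][0]["xy"]))
E
```

```text
{'time': 0.0, 'joint_pos': array([ 6.52872731e+01,  2.83135356e+01,  7.71292919e+01,  1.08065346e-03,
        7.46271927e+01, -5.47189362e+00]), 'joint_velocities': array([ 0.0109296 ,  0.01140777,  0.0937552 , -0.03710808, -0.04531875,
       -0.05258807]), 'joint_torque': array([ 1.44157952e-03, -8.78849816e+01, -3.81860411e+01,  7.06435042e-02,
        5.34204289e-02, -1.71881716e-04]), 'ee_pos': array([0.2057956 , 0.58974516, 0.22434011]), 'tcp_rot': array([-1.79930398e+02, -7.71382579e-03,  1.60758875e+02]), 'contact_force': array([-0.38192206, -0.74284312,  0.08035593]), 'torque': array([ 0.04206505, -0.01471261, -0.02359984]), 'gripper_force': 0.0, 'grip_width': 0.9993510721752529}
side (array([ 0.99896313, -0.08836815,  0.80744224]), array([-0.70362521, -0.12833683, -0.69888666]))
top (array([ 0.34289474, -0.19777963,  1.06587941]), array([ 0.09667491, -0.00902329, -0.99531633]))
press side [(array([233.2, 259.4]), 0.62), (array([251. , 171.3]), 0.2)]
press top [(array([272.4, 188.6]), 0.76)]
(array([ 0.45664962, -0.25269239,  0.00584263]), np.float64(0.002741221936129045))
l
[... 227 characters left out ...]
[207.4, 178. ]), 0.57)]
right_tab top [(array([306.9, 207.9]), 0.67)]
(array([ 0.3933625 , -0.31446827,  0.23607575]), np.float64(0.0024773221850623766))
lever_knob side [(array([248. , 168.8]), 0.58)]
lever_knob top [(array([253. , 171.7]), 0.51)]
(array([ 0.45310259, -0.20049296,  0.32971348]), np.float64(0.005632497901598507))
glue_jar side [(array([290.6, 239.2]), 0.67)]
glue_jar top [(array([212.6, 217.8]), 0.71), (array([273. , 190.1]), 0.58)]
(array([ 0.37368809, -0.10120279,  0.01829107]), np.float64(0.01362598238972721))
tin side [(array([326.3, 249.7]), 0.88)]
tin top [(array([181.3, 210.8]), 0.69)]
(array([ 0.3891518 , -0.008443  ,  0.00802123]), np.float64(0.0009082629803098416))
```

View pics/side0.png

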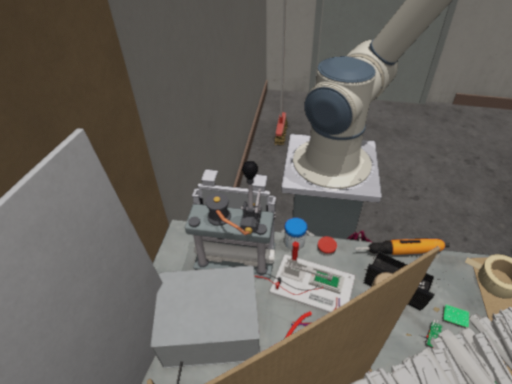

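View pics/top0.png

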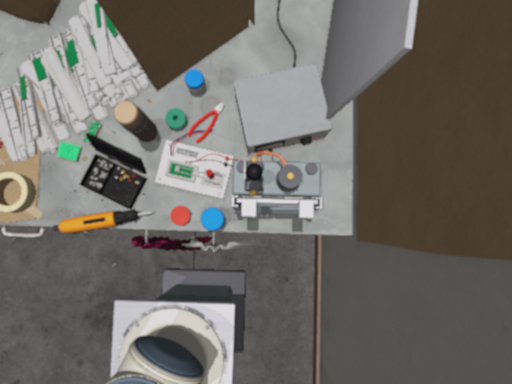

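The side view shows the white tabs at about (209,176) and (260,181) and the knob at (250,168). The top view shows the press around (278,190), the jar at (212,218) and the tin at (180,215). The tabs in the top view aren't clear, so I'll zoom in with model projections overlaid.

Run:
```python
from h import *
P0=np.array([0.4566,-0.2527,0])
ims=[]
for n,(x,y) in (("side",(180,150)),("top",(200,140))):
    im=cv2.imread(f"pics/{n}0.png")[y:y+120,x:x+130]
    im=cv2.resize(im,None,fx=3,fy=4.0*0.75,interpolation=cv2.INTER_CUBIC)
    pts=[]
    for sy in(1,-1):
        for dz in (.24,):
            pts+= [P0+[-.061+a,sy*.06+b,dz] for a,b in((-.018,-.015),(.018,-.015),(.018,.015),(-.018,.015))]
    pts+=[P0+[.001,.052,.329]]
    for q in proj(n,pts): cv2.circle(im,tuple(int(v) for v in (q-[x,y])*3+1),2,(0,0,255),-1)
    ims.append(im)
cv2.imwrite("pics/z.png",np.hstack(ims))
```

```text
(no output)
```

View pics/z.png

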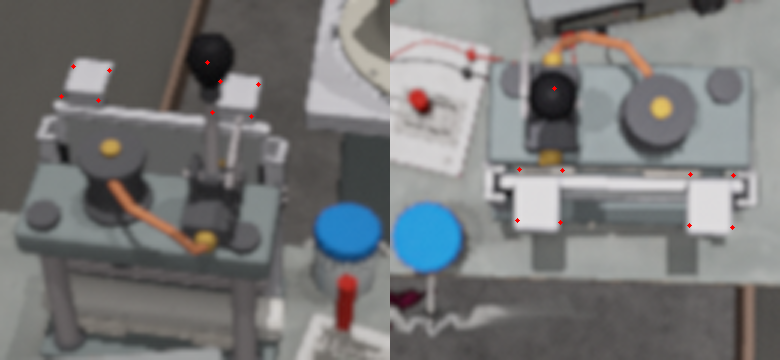

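Left tab centre: side (260,180.5), top (249.5,208). Right tab centre: side (209.7,177.3), top (307,209). The model fits to within a few mm.

Run:
```python
from h import *
l=tri((260,180.5),(249.4,207.7));r=tri((209.7,177.3),(307.1,208.7));print(l,r)
d=l[0]-r[0];print("yaw",np.degrees(np.arctan2(-d[0],d[1])),"len",np.hypot(d[0],d[1]))
print("knob",tri((250.1,170.8),(254.6,171.6)), tri((250.1,169),(254,170)))
for z in(.23,.24,.25):print(z,atz("top",(249.4,207.7),z),atz("top",(307.1,208.7),z),atz("side",(260,180.5),z),atz("side",(209.7,177.3),z))
```

```text
(array([ 0.38944485, -0.1909229 ,  0.24078445]), np.float64(0.0030171517402238835)) (array([ 0.39103657, -0.31215086,  0.23675157]), np.float64(0.0029446122037228135))
yaw 0.7522498414814045 len 0.12123840607836664
knob (array([ 0.45345981, -0.1999294 ,  0.32467036]), np.float64(0.0016633646992295656)) (array([ 0.45551543, -0.19902414,  0.33138715]), np.float64(0.0009836755237030525))
0.23 [ 0.39029967 -0.19234159  0.23      ] [ 0.39175991 -0.31454585  0.23      ] [ 0.37760159 -0.19135673  0.23      ] [ 0.38375877 -0.31327444  0.23      ]
0.24 [ 0.38973254 -0.19240665  0.24      ] [ 0.39117532 -0.31314892  0.24      ] [ 0.38836217 -0.1895732   0.24      ] [ 0.39441272 -0.30937957  0.24      ]
0.25 [ 0.38916542 -0.1924717   0.25      ] [ 0.39059072 -0.311752    0.25      ] [ 0.39912276 -0.18778967  0.25      ] [ 0.40506668 -0.3054847   0.25      ]
```

play_rows(commands=[[0,0,0,-0.4,-0.142],[0,0,0,-0.4,-0.142],[0,0,0,-0.3,-0.143],[0,-0.4,-0.1,0,0],[0,-0.4,-0.1,0,0],[0,-0.4,-0.1,0,0],[0,-0.4,-0.1,0,0],[0,0,-0.35,0,0],[0,0,-0.35,0,0],[0,0,-0.35,0,0]])

```text
time: 1.53
ee_pos: [0.3663, 0.4435, 0.3342]
tcp_rot: [-180.0, -0.0, 179.9]
contact_force: [0.3, -1.2, -0.5]
grip_width: 0.3
gripper_force: 0.0
```

play_rows(commands=[[0,0,-0.35,0,0],[0,0,-0.35,0,0],[0,0,-0.35,0,0],[0,0,-0.35,0,0],[0,0,-0.35,0,0],[0,0,-0.35,0,0],[0,0,-0.35,0,0],[0,0,-0.35,0,0],[0,0,-0.35,0,0],[0,0,0,0,0]])

```text
time: 2.37
ee_pos: [0.3655, 0.1255, 0.3351]
tcp_rot: [-179.9, 0.0, 179.8]
contact_force: [0.4, 0.2, 0.6]
grip_width: 0.005
gripper_force: 0.0
```

play_rows(commands=[[0,0,-0.35,0,0],[0,0,-0.35,0,0],[0,0,-0.35,0,0],[0,0,-0.35,0,0],[0,0,-0.35,0,0],[0,0,-0.35,0,0],[0,0,-0.35,0,0],[0,-0.1,-0.35,0,0],[0,-0.07,-0.35,0,0],[0,0,0,0,0]])

```text
time: 3.2
ee_pos: [0.3839, -0.19, 0.3349]
tcp_rot: [-179.9, 0.0, 179.8]
contact_force: [-0.5, 1.5, -0.9]
grip_width: 0.006
gripper_force: 0.0
```

Run:
```python
from h import *
print(sense()['ee_pos'],sense()['joint_pos'])
ims=[]
for n,(x,y) in (("side",(160,100)),("top",(190,120))):
    im=camera(n)[y:y+150,x:x+150,::-1]
    im=cv2.resize(im,None,fx=2.6,fy=2.6,interpolation=cv2.INTER_CUBIC);ims.append(im)
cv2.imwrite("pics/a1.png",np.hstack(ims))
```

```text
[ 0.38387614 -0.19002454  0.33488622] [-3.42827560e+01  5.86881462e+00  9.26788226e+01 -6.48670778e-02
  8.13532720e+01 -1.24070143e+02]
```

View pics/a1.png

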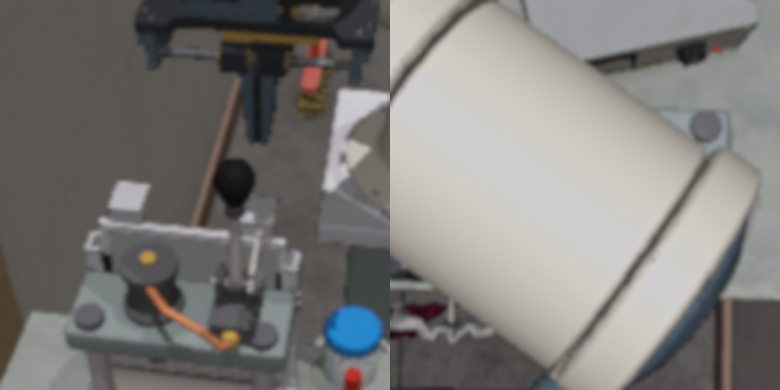

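The side view shows the closed fingertips above the left tab, at about (259,154). Next I go down on the left tab.

play_rows(commands=[[0,0,0,0.3,0],[0,0,0,0.3,0],[0,0,0,0.05,0],[0,0,0,0.03,0],[0,0,0,0.03,0],[0,0,0,0.03,0]])

```text
time: 3.8
ee_pos: [0.3834, -0.185, 0.2621]
tcp_rot: [-179.9, 0.1, -180.0]
contact_force: [-0.2, -0.5, 0.1]
grip_width: 0.004
gripper_force: 0.0
```

play_rows(commands=[[0,0,0,0.03,0],[0,0,0,0.03,0]])

```text
time: 3.97
ee_pos: [0.3831, -0.1851, 0.2555]
tcp_rot: [-180.0, 0.1, 180.0]
contact_force: [-0.2, 4.3, 9.4]
grip_width: 0.005
gripper_force: 5.1
```

play_rows(commands=[[0,0,0,0.03,0],[0,0,0,0.02,0]])

```text
time: 4.13
ee_pos: [0.3831, -0.185, 0.2504]
tcp_rot: [-180.0, 0.1, 180.0]
contact_force: [-0.2, 3.0, 8.4]
grip_width: 0.003
gripper_force: 4.2
```

play_rows(commands=[[0,0,0,0.03,0],[0,0,0,0.02,0]])

```text
time: 4.3
ee_pos: [0.3831, -0.185, 0.2454]
tcp_rot: [-180.0, 0.1, 180.0]
contact_force: [-0.5, 3.3, 7.8]
grip_width: 0.005
gripper_force: 4.2
```

play_rows(commands=[[0,0,0,0.02,0],[0,0,0,0.02,0]])

```text
time: 4.47
ee_pos: [0.3831, -0.185, 0.2415]
tcp_rot: [-180.0, 0.1, 180.0]
contact_force: [-1.2, 3.7, 8.4]
grip_width: 0.01
gripper_force: 4.3
```

play_rows(commands=[[0,0,0,-0.35,0],[0,0,-0.4,0,0],[0,0,-0.4,0,0],[0,0,-0.4,0,0],[0,0,-0.07,0.05,0],[0,0,0,0.08,0],[0,0,0,0.03,0],[0,0,0,0.03,0]])

```text
time: 5.13
ee_pos: [0.3823, -0.3108, 0.2563]
tcp_rot: [179.9, -0.0, 180.0]
contact_force: [-0.5, 0.0, -0.2]
grip_width: 0.004
gripper_force: 0.0
```

play_rows(commands=[[0,0,0,0.03,0],[0,0,0,0.02,0]])

```text
time: 5.3
ee_pos: [0.3826, -0.3109, 0.2517]
tcp_rot: [180.0, -0.0, -180.0]
contact_force: [1.0, -0.2, 0.7]
grip_width: 0.005
gripper_force: 0.0
```

play_rows(commands=[[0,0,0,0.03,0],[0,0,0,0.02,0]])

```text
time: 5.47
ee_pos: [0.3827, -0.3115, 0.2468]
tcp_rot: [-180.0, 0.0, -180.0]
contact_force: [-0.6, 0.3, -0.2]
grip_width: 0.006
gripper_force: 0.0
```

play_rows(commands=[[0,0,0,0.03,0],[0,0,0,0.02,0]])

```text
time: 5.63
ee_pos: [0.3827, -0.3122, 0.242]
tcp_rot: [-180.0, 0.0, 180.0]
contact_force: [-2.3, -0.8, 7.9]
grip_width: 0.004
gripper_force: 3.7
```

play_rows(commands=[[0,0,0,0.03,0],[0,0,0,0.02,0]])

```text
time: 5.8
ee_pos: [0.3828, -0.3127, 0.2373]
tcp_rot: [-179.9, 0.0, 180.0]
contact_force: [-2.3, -1.4, 9.8]
grip_width: 0.001
gripper_force: 4.2
```

play_rows(commands=[[0,0,0,0.025,0],[0,0,0,0.02,0]])

```text
time: 5.97
ee_pos: [0.3828, -0.3128, 0.2329]
tcp_rot: [-179.9, 0.0, 180.0]
contact_force: [-2.2, -1.8, 10.0]
grip_width: 0.002
gripper_force: 4.2
```

play_rows(commands=[[0,0,0,-0.25,0],[0,0,0.4,0,0],[0,0,0.4,0,0],[0,0,0.4,0,0],[0,0,0.03,0.05,0],[0,0,0,0.08,0],[0,0,0,0.025,0],[0,0,0,0.025,0]])

```text
time: 6.63
ee_pos: [0.3827, -0.1898, 0.2389]
tcp_rot: [180.0, -0.0, 179.9]
contact_force: [0.2, 0.7, -0.9]
grip_width: 0.003
gripper_force: 0.0
```

play_rows(commands=[[0,0,0,0.025,0],[0,0,0,0.025,0]])

```text
time: 6.8
ee_pos: [0.3827, -0.1899, 0.2341]
tcp_rot: [-180.0, -0.0, 179.9]
contact_force: [0.7, 0.4, 0.6]
grip_width: 0.003
gripper_force: 0.0
```

Run:
```python
from h import *
im=camera("side")[110:250,170:310,::-1]
cv2.imwrite("pics/a2.png",cv2.resize(im,None,fx=4,fy=4,interpolation=cv2.INTER_CUBIC))
s=sense();print(s['ee_pos'],s['contact_force'])
for l in("left_tab","right_tab"):
    print(l,[(np.round(q["xy"],1),round(q["p"],2)) for q in pinpoint("side",l)[:2]])
for x in((.390,-.191),(.391,-.312)):
    for z in (.25,.24,.23,.22,.21,.20,.19): print(x,z,proj("side",[(*x,z)]))
```

```text
[ 0.3824783  -0.18964177  0.23369514] [-0.27550419 -0.50312891 -1.40095028]
left_tab [(array([261.1, 189.3]), 0.66)]
right_tab [(array([209.5, 183. ]), 0.62)]
(0.39, -0.191) 0.25 [[259.24056341 177.72939119]]
(0.39, -0.191) 0.24 [[259.28777359 180.90967484]]
(0.39, -0.191) 0.23 [[259.33416799 184.03769173]]
(0.39, -0.191) 0.22 [[259.37976602 187.11461708]]
(0.39, -0.191) 0.21 [[259.42458653 190.14159475]]
(0.39, -0.191) 0.2 [[259.46864782 193.1197381 ]]
(0.39, -0.191) 0.19 [[259.51196766 196.05013081]]
(0.391, -0.312) 0.25 [[208.54036806 173.08621966]]
(0.391, -0.312) 0.24 [[208.99816442 176.24423939]]
(0.391, -0.312) 0.23 [[209.44912441 179.35157501]]
(0.391, -0.312) 0.22 [[209.89338374 182.40933343]]
(0.391, -0.312) 0.21 [[210.33107516 185.41859319]]
(0.391, -0.312) 0.2 [[210.76232856 188.38040519]]
(0.391, -0.312) 0.19 [[211.187271   191.29579338]]
```

View pics/a2.png

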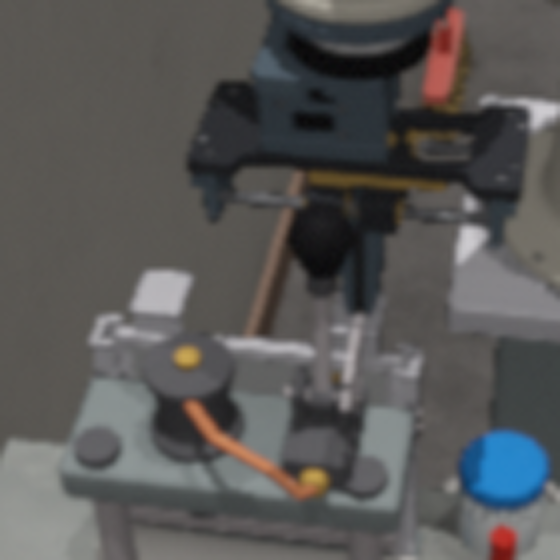

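The side view shows the right tab at about z 0.218 (row 183) and the left tab slightly lower, partly hidden behind the fingers. The guard is sliding more freely than I expected, so I'll continue by feel.

play_rows(commands=[[0,0,0,0.025,0],[0,0,0,0.025,0]])

```text
time: 7.12
ee_pos: [0.3828, -0.1892, 0.2296]
tcp_rot: [-180.0, 0.0, 180.0]
contact_force: [-1.1, 2.9, 10.2]
grip_width: 0.002
gripper_force: 4.6
```

play_rows(commands=[[0,0,0,0.025,0],[0,0,0,0.025,0]])

```text
time: 7.28
ee_pos: [0.3828, -0.189, 0.2246]
tcp_rot: [-180.0, 0.0, 180.0]
contact_force: [-1.3, 1.8, 9.4]
grip_width: 0.003
gripper_force: 4.7
```

play_rows(commands=[[0,0,0,0.025,0],[0,0,0,0.015,0]])

```text
time: 7.45
ee_pos: [0.3828, -0.189, 0.2205]
tcp_rot: [-180.0, 0.0, 180.0]
contact_force: [-0.7, 2.4, 7.5]
grip_width: 0.005
gripper_force: 3.7
```

play_rows(commands=[[0,0,0,-0.25,0],[0,0,-0.4,0,0],[0,0,-0.4,0,0],[0,0,-0.4,0,0],[0,0,-0.03,0.05,0],[0,0,0,0.06,0],[0,0,0,0.025,0],[0,0,0,0.025,0]])

```text
time: 8.12
ee_pos: [0.3822, -0.3107, 0.2288]
tcp_rot: [179.9, -0.0, -180.0]
contact_force: [0.2, 1.3, -0.0]
grip_width: 0.002
gripper_force: 0.0
```

play_rows(commands=[[0,0,0,0.025,0],[0,0,0,0.025,0]])

```text
time: 8.28
ee_pos: [0.3827, -0.311, 0.2243]
tcp_rot: [180.0, -0.0, -180.0]
contact_force: [-0.7, 0.5, 1.0]
grip_width: 0.008
gripper_force: 0.0
```

play_rows(commands=[[0,0,0,0.025,0],[0,0,0,0.025,0]])

```text
time: 8.45
ee_pos: [0.3828, -0.3119, 0.2196]
tcp_rot: [-179.9, 0.0, -180.0]
contact_force: [-2.4, -1.8, 8.5]
grip_width: 0.002
gripper_force: 4.2
```

play_rows(commands=[[0,0,0,0.025,0],[0,0,0,0.025,0]])

```text
time: 8.62
ee_pos: [0.3828, -0.3124, 0.2149]
tcp_rot: [-179.9, 0.0, -180.0]
contact_force: [-2.5, -2.0, 8.9]
grip_width: 0.003
gripper_force: 4.6
```

play_rows(commands=[[0,0,0,0.025,0],[0,0,0,0.015,0]])

```text
time: 8.78
ee_pos: [0.3828, -0.3124, 0.2108]
tcp_rot: [-179.9, 0.0, 180.0]
contact_force: [-2.4, -2.7, 8.3]
grip_width: 0.001
gripper_force: 3.7
```

play_rows(commands=[[0,0,0,-0.25,0],[0,0,0.4,0,0],[0,0,0.4,0,0],[0,0,0.4,0,0],[0,0,0.03,0.05,0],[0,0,0,0.08,0],[0,0,0,0.025,0],[0,0,0,0.025,0]])

```text
time: 9.45
ee_pos: [0.3827, -0.1897, 0.2169]
tcp_rot: [-180.0, -0.0, 180.0]
contact_force: [0.1, -0.3, 0.3]
grip_width: 0.007
gripper_force: 0.0
```

play_rows(commands=[[0,0,0,0.025,0],[0,0,0,0.025,0]])

```text
time: 9.62
ee_pos: [0.3827, -0.1899, 0.2121]
tcp_rot: [180.0, -0.0, 179.9]
contact_force: [-0.3, -0.3, 0.6]
grip_width: 0.005
gripper_force: 0.0
```

play_rows(commands=[[0,0,0,0.02,0],[0,0,0,0.02,0]])

```text
time: 9.78
ee_pos: [0.3827, -0.1894, 0.2084]
tcp_rot: [180.0, 0.0, 179.9]
contact_force: [-1.3, 1.5, 7.6]
grip_width: 0.002
gripper_force: 4.1
```

play_rows(commands=[[0,0,0,0.02,0],[0,0,0,0.02,0]])

```text
time: 9.95
ee_pos: [0.3827, -0.1893, 0.2045]
tcp_rot: [180.0, 0.0, 179.9]
contact_force: [-1.8, 3.3, 9.2]
grip_width: 0.004
gripper_force: 4.2
```

play_rows(commands=[[0,0,0,0.015,0],[0,0,0,0.015,0]])

```text
time: 10.12
ee_pos: [0.3827, -0.1893, 0.2015]
tcp_rot: [-180.0, 0.0, 179.9]
contact_force: [-1.7, 2.3, 8.2]
grip_width: 0.002
gripper_force: 3.8
```

play_rows(commands=[[0,0,0,0.015,0],[0,0,0,0.01,0]])

```text
time: 10.28
ee_pos: [0.3828, -0.1893, 0.1999]
tcp_rot: [-180.0, 0.0, 179.9]
contact_force: [-11.3, 10.3, 52.4]
grip_width: 0.005
gripper_force: 25.9
```

play_rows(commands=[[0,0,0,-0.25,0],[0,0,-0.4,0,0],[0,0,-0.4,0,0],[0,0,-0.4,0,0],[0,0,-0.03,0.05,0],[0,0,0,0.08,0],[0,0,0,0.025,0],[0,0,0,0.025,0]])

```text
time: 10.95
ee_pos: [0.3821, -0.3108, 0.2051]
tcp_rot: [179.9, -0.1, 180.0]
contact_force: [0.7, -0.1, -0.6]
grip_width: 0.006
gripper_force: 0.0
```

play_rows(commands=[[0,0,0,0.025,0],[0,0,0,0.025,0]])

```text
time: 11.12
ee_pos: [0.3827, -0.3111, 0.2008]
tcp_rot: [180.0, -0.0, -180.0]
contact_force: [-0.1, 0.9, -0.5]
grip_width: 0.007
gripper_force: 0.0
```

play_rows(commands=[[0,0,0,0.02,0],[0,0,0,0.01,0]])

```text
time: 11.28
ee_pos: [0.3829, -0.3118, 0.1998]
tcp_rot: [-179.9, 0.1, -180.0]
contact_force: [-12.8, 8.8, 53.1]
grip_width: 0.005
gripper_force: 26.7
```

play_rows(commands=[[0,0,0,-0.32,0],[0,0,0,-0.32,0],[0,0,0,-0.32,0],[0,0,0,-0.32,0],[0,0,0,0,0]])

```text
time: 11.7
ee_pos: [0.3843, -0.313, 0.3318]
tcp_rot: [-179.6, 0.4, -180.0]
contact_force: [-0.5, -0.1, 0.3]
grip_width: 0.003
gripper_force: 0.0
```

Run:
```python
from h import *
im=camera("side")[110:250,170:310,::-1]
cv2.imwrite("pics/a3.png",cv2.resize(im,None,fx=4,fy=4,interpolation=cv2.INTER_CUBIC))
s=sense();print(s['ee_pos'],s['contact_force'])
for l in("left_tab","right_tab","lever_knob"):
    print(l,[(np.round(q["xy"],1),round(q["p"],2)) for q in pinpoint("side",l)[:2]])
print(proj("side",[(.4525,-.1995,.329)]))
```

```text
[ 0.38369602 -0.31243213  0.32899305] [-0.38758933 -0.04723939 -0.4792713 ]
left_tab [(array([260.8, 199.4]), 0.73)]
right_tab [(array([210.1, 191.1]), 0.73)]
lever_knob [(array([247.4, 171.1]), 0.89)]
[[249.92088007 168.91146342]]
```

View pics/a3.png

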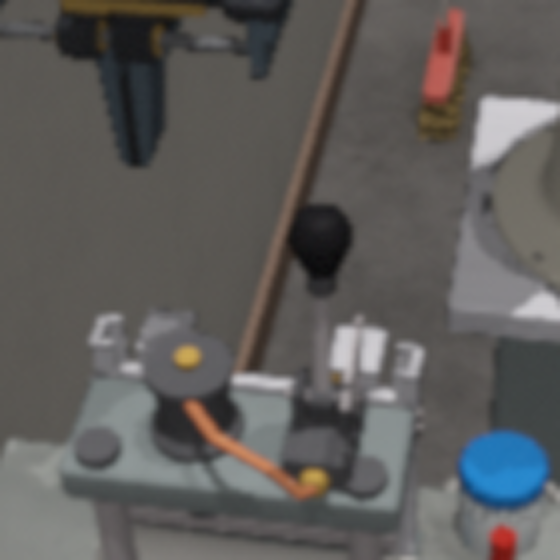

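The side view shows both tabs down on their stops (rows 197 and 191). Both also hit a hard stop at TCP z 0.200. Next is the lever.

play_rows(commands=[[0,0,0.38,0,0],[0,0,0.38,0,0],[0,0,0.37,0,0],[0,-0.2,0,0,0],[0,-0.1,0,0,0],[0,-0.05,0,0,0]])

```text
time: 12.4
ee_pos: [0.4186, -0.1988, 0.3251]
tcp_rot: [180.0, -0.0, -179.9]
contact_force: [-1.3, 0.4, -0.0]
grip_width: 0.006
gripper_force: 0.0
```

play_rows(commands=[[0,-0.08,0,0,0],[0,-0.08,0,0.01,0]])

```text
time: 12.57
ee_pos: [0.4327, -0.1996, 0.3244]
tcp_rot: [180.0, -0.2, 179.9]
contact_force: [-11.5, 0.8, 8.8]
grip_width: 0.003
gripper_force: 6.1
```

play_rows(commands=[[0,-0.08,0,0.01,0],[0,-0.08,0,0.02,0]])

```text
time: 12.73
ee_pos: [0.4488, -0.1999, 0.3215]
tcp_rot: [180.0, -0.2, 179.9]
contact_force: [-9.1, 0.3, 6.8]
grip_width: 0.007
gripper_force: 4.7
```

play_rows(commands=[[0,-0.08,0,0.02,0],[0,-0.08,0,0.03,0]])

```text
time: 12.9
ee_pos: [0.4639, -0.1999, 0.3165]
tcp_rot: [180.0, -0.3, 179.9]
contact_force: [-30.8, 0.0, 25.7]
grip_width: 0.002
gripper_force: 15.4
```

play_rows(commands=[[0,-0.06,0,0.03,0],[0,-0.06,0,0.03,0]])

```text
time: 13.07
ee_pos: [0.4768, -0.1999, 0.3102]
tcp_rot: [180.0, -0.2, 179.9]
contact_force: [-7.3, 0.3, 1.4]
grip_width: 0.004
gripper_force: 3.9
```

play_rows(commands=[[0,-0.05,0,0.02,0],[0,-0.04,0,0.01,0]])

```text
time: 13.23
ee_pos: [0.4862, -0.1997, 0.3068]
tcp_rot: [180.0, -0.1, 179.9]
contact_force: [-4.5, -1.7, -4.0]
grip_width: 0.002
gripper_force: 2.7
```

play_rows(commands=[[0,0,0,0,0],[0,0,0,0,0],[0,0.2,0,0,0],[0,0.4,0,0,0],[0,0.4,0,0,0],[0,0,0,-0.3,0],[0,0,0,0,0],[0,0,0,0,0],[0,0,0,0,0],[0,0,0,0,0]])

```text
time: 14.07
ee_pos: [0.3869, -0.199, 0.3377]
tcp_rot: [180.0, 0.0, 180.0]
contact_force: [0.6, 0.2, -0.5]
grip_width: 0.005
gripper_force: 0.0
```

Run:
```python
from h import *
im=camera("side")[110:250,170:310,::-1]
cv2.imwrite("pics/a4.png",cv2.resize(im,None,fx=4,fy=4,interpolation=cv2.INTER_CUBIC))
s=sense();print(s['ee_pos'],s['contact_force'],s['time'])
for l in("left_tab","right_tab","lever_knob"):
    print(l,[(np.round(q["xy"],1),round(q["p"],2)) for q in pinpoint("side",l)[:2]])
print("hold/float",proj("side",[(.4525,-.1995,.329),(.5175,-.1995,.316)]))
```

```text
[ 0.38686721 -0.19900036  0.33752757] [ 0.11707804  0.05351021 -0.50444956] 14.1167
left_tab [(array([259.8, 196.5]), 0.9)]
right_tab [(array([210.5, 195.3]), 0.83)]
lever_knob [(array([240.7, 196.5]), 0.73)]
hold/float [[249.92088007 168.91146342]
 [244.26450776 195.65147153]]
```

View pics/a4.png

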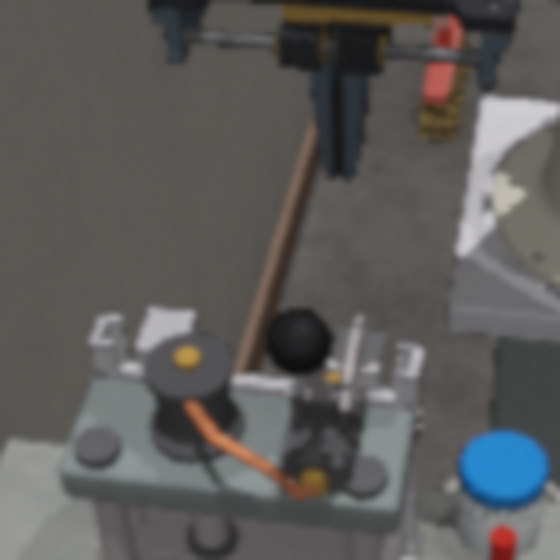

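The knob is at about (244.5,196), which matches the float position. The platen has come down, both tabs are low and the gripper is clear. I'll let it settle for a second, then hand in.

play_rows(commands=[[0,0,0,0,0],[0,0,0,0,0],[0,0,0,0,0],[0,0,0,0,0],[0,0,0,0,0],[0,0,0,0,0],[0,0,0,0,0],[0,0,0,0,0],[0,0,0,0,0],[0,0,0,0,0]])

```text
time: 15.1
ee_pos: [0.3866, -0.199, 0.3379]
tcp_rot: [-180.0, 0.0, 180.0]
contact_force: [-0.3, 0.2, -0.3]
grip_width: 0.004
gripper_force: 0.0
```

```bash
python3 -c "
from rig import *
print(job_done())"
```

```text
the job is handed in; nothing more can be done
None
```

I handed the job in at about 15 s: the guard is down on both stops, the lever sits in its float notch, the platen has come down, and the arm never went near the jar or tin; the hand-in returned no verdict.

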